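# Centre-punch a bracket blank through the bush of a drill jig

## Robot

A 6-joint arm with a two-finger parallel gripper is mounted at the origin on a cart in front of the work surface, level with it; the furniture and walls round the work are solid. World frame = base frame: x ahead of the robot, y to its left, z up, the work surface at z = 0. Lengths are in m, angles in degrees, forces in N, time in s.
With the tool pointing down it reaches from about 0.375 to 0.75 m from the base axis. Payload 9 kg.
Tool frame: the origin (TCP) lies where the fingers leave the gripper's body, on its centre line; the fingertips stand 73 mm ahead of it and the grasp point (between the pads) lies 54 mm ahead of it (robot.tip_reach is the distance from the TCP to the fingertips, in m); z points along the fingers, y is the line along which they close (so a half turn about z gives the same grasp; the last joint's range is limited). The gripper opens to 85 mm and grips with 20 to 120 N. Pads are 22 mm wide; open, the fingers measure 114 mm over their backs; the gripper's body (76 mm by 85 mm) begins 54 mm behind the grasp point. The pads swing forward as they close: fully open they stand 13 mm farther back than shut.
Start: joints at [54.907, 5.964, 5.575, 89.605, 0, 77.527], TCP at [0.231, 0.554, 0.304] pointing down, gripper open.
Joint ranges: [-171.21, 171.21], [-48.23, 106.86], [-62.78, 66.21], [-105.2, 120.99], [-86.42, 89.51], [-180, 180]. Speed limits (degrees/s): [127.2, 127.2, 147.25, 180, 180, 180].

## Interface

Orientations are given as [roll, pitch, yaw] about the fixed x, y, z axes, in that order (R = Rz(yaw) Ry(pitch) Rx(roll)).
In Python, from plant import robot gives the robot as it stands. Calls block until the motion is done:
- robot.move_pose(position, orientation): joint-space move of the TCP to a pose.
- robot.line_to(position, vel=0.15, rotation=None, guard=None): straight line of the TCP; rotation=None keeps the orientation; vel is the mean speed in m/s. With guard (N) it stops when the force on the tool has changed by that much, and returns True; else False.
- robot.goto_joints(angles): joint-space move.
- robot.set_gripper(opening): finger opening in m; the grip force is fixed at half the most; returns when the fingers have stopped.
- robot.pause(seconds).
- robot.ik(position, orientation): joint angles nearest the present ones, or None.
- robot.observe(): the state.
- robot.grab_frame(name): name is "scene" or "side" or "wrist"; returns the picture (384x512x3 uint8, blue, green, red); there is no depth.
- robot.get_calibration(name): a dict with "vertical_fov" (degrees; the focal length in pixels is half the picture's height over the tangent of half this angle, whatever the lens; pixels are square), "cx", "cy" (the principal point, pixels), "rvec" (rotation vector, rad) and "tvec" (3), from world to camera coordinates, as OpenCV has them. Camera axes: x right, y down, z forward; pixel columns grow to the right and rows downward; lengths in m; the calibration is good to about 2 mm. A picture is of the moment at which its call begins: read the wrist's pose just before it. get_calibration takes no time and is no camera call; for the wrist camera it gives the pose at the moment of the call.
A pose or a line that the arm cannot do raises robot.IKError and nothing moves.
- robot.job_done(): hands the job in; it is judged then, once.
The state is a dict: "time": time; "q": joint angles; "qvel": joint speeds; "joint_torque": joint torques, N m; "tool_pos": TCP position; "tcp_rot": TCP orientation; "ft_force": force on the tool from outside, world axes, zero at the start; "torque": the same for the moment, N m; "gripper_width": finger opening in m; "gripper_force": force on a finger pad.
Only numpy, scipy, OpenCV 4.12 (cv2) and the standard library are available. Lean on these libraries where they do the work, as an engineer would, in place of code of your own. Each camera call takes 0.05 s, during which the arm holds its last target. There are 200 camera calls.

## Task

Push the bracket blank that lies part-way in the drill jig fully home against the jig's end stop. Then take the automatic centre punch from its wooden block, put its nose down through the jig's guide bush and press it straight down on the blank until the spring inside snaps over, easing off at once: do not ram it against its hard stop, and fire it nowhere else. Stand the punch upright in its hole in the block again, with the blank still home, and leave the things lying around undisturbed.

Things in the scene. Friction and masses are not known exactly. Their poses are not given: they have to be found in the camera images.
- jig: Steel drill jig bolted to the bench: base plate 150 x 90 x 12 mm, two guide rails (53.4 mm apart, tops 20 mm above the bench), an end stop across the far end (near face 60 mm ahead of the origin) and a bridge over the rails (x = 17 to 47 mm, 20 to 32 mm above the bench). Origin: centre of the underside. x along the rails to the end stop (away from the robot within 0.25 rad), y left, z up.
- bush (a point): Centre of the mouth of the guide bush, the upright hole through the bridge's middle, 32 mm ahead (+x) of the jig's origin, 32 mm above the bench. Hole 9.4 mm wide, 12 mm long, mouth chamfered by 2.5 mm. The blank's top lies 15 mm below the mouth (17 mm above the bench).
- stop_face (a point): Foot of the near face of the jig's end stop, in the middle, at the height of the base's top (12 mm); axes as the jig's.
- blank: Loose metal angle bracket blank, 0.2 kg, on the jig's base between the rails: flat leg 80 (x) x 50 x 5 mm under the bridge; at its near end an upright leg 5 mm thick, 50 wide, top 35.5 mm above the bench, near face 40 mm behind (-x) the origin. Origin: centre of the flat leg's underside; x toward the end stop. Starts 16 to 38 mm short; home = origin 20 mm ahead of the jig's. Slides at 1 to 3 N.
- blank_edge (a point): Middle of the lower leading edge of the blank's flat leg, 40 mm ahead (+x) of the blank's origin. Home: it touches the end stop's face.
- punch: Steel automatic centre punch, 0.14 kg, round, point down. Origin: on its axis, underside of its 20 mm collar; z up. Above: collar to 6 mm, ribbed barrel 17.6 mm wide to 55 mm (grip at about 35 mm), screw cap 19.6 mm wide to 65-69 mm. Below: sleeve 12 mm wide to -22, sliding nose 8 mm wide to -51, 6 mm to -57, conical point to -57.3 .. -60: reground, so its exact length is not known.
- nose_end (a point): On the punch's axis where the 8 mm nose ends, 51 mm below the punch's origin while the nose is out. Pressed in, it resists with 6 to 9 N at once, rising evenly to a peak of 11 to 15 N (cap setting, not known) after 6 mm; then the force falls: at 8 mm, where the spring snaps over centre, by about 5 N, at 8.7 mm by 8 N; at 9 mm is a hard stop. Over 25 N spoils point or bush. Lifted, it cocks again.
- stand: Wooden bench block, fixed: foot 80 x 96 x 10 mm and on it a block 56 x 72 mm whose top is 72 mm above the bench, with three upright through holes. The punch starts, and must end, standing in the widest one, its collar resting on the block's top. Origin: centre of the underside of the foot.
- stand_hole (a point): Centre of the mouth of the wide hole (15 mm, chamfered by 1.5 mm) in the top of the wooden block, 72 mm above the bench, 14 mm to the left (+y of the block) of the block's centre. With the punch in place the punch's origin is here.
- pencil: Bystander: yellow pencil 136 mm long lying on the bench right of the jig. Origin: centre of its underside.
- hex_key: Bystander: black hexagon key 81 mm long lying on the bench left of the wooden block. Origin: centre of its underside.
- part_tin: Bystander: round tin of screws with a dark lid, 67 mm wide, 32 mm high, on the bench behind the jig. Origin: centre of its underside.
- spanner: Bystander: combination spanner 136 mm long lying on the bench right of the jig, beyond the pencil. Origin: centre of its underside.
There are look-alikes about, which are no part of the job. Of the things shaped like the blank, the metal one is meant.

How it is judged (in metres and radians):
On the way, in this order (a step that is already met when the one before it is completed fails the run):
1. the blank is home against the end stop (x of blank_edge in the frame of stop_face above -0.0015 m and angle between blank's own z axis and vertical below 0.05 rad), for 0.2 s.
2. the punch, upright in the guide bush and bearing on the blank, is pressed until its spring has snapped over, the blank being home (z of nose_end in the frame of punch above -0.043 m and horizontal distance between nose_end and bush below 0.0015 m and angle between punch's own z axis and vertical below 0.09 rad and contact force between punch and blank above 1 N and x of blank_edge in the frame of stop_face above -0.0015 m), for 0.04 s.
At the end, for the whole second after the job is handed in: The punch stands upright and still in the wide hole of the wooden block (origin within 4 mm sideways and 3 mm in height of the hole's mouth, tilted less than 0.1 rad), and the blank lies flat and still in the jig with its leading edge within 1.5 mm of the end stop (all of step 1 and horizontal distance between punch and stand_hole below 0.004 m and z of punch in the frame of stand_hole between -0.003 and 0.003 m and angle between punch's own z axis and vertical below 0.1 rad and linear speed of each of punch, blank below 0.02 m/s); the robot touches nothing.
It fails at once if the punch is pressed on the blank with more than 25 N (contact force between punch and blank above 25 N).
It fails at once if the punch is pressed on the jig with more than 25 N (contact force between punch and jig above 25 N).
It fails at once if the punch is fired anywhere but in the guide bush (z of nose_end in the frame of punch above -0.0434 m and horizontal distance between nose_end and bush above 0.003 m).
It fails at once if a bystander is moved by more than 15 mm (distance of any of pencil, hex_key, part_tin, spanner from where it was at the start of the episode above 0.015 m).
It also fails if it takes over 69 s, if anything falls off the work surface, if the arm or the gripper's body presses on something with over 40 N, if the wrist force passes 120 N, or if a joint passes its speed limit or range.

## Working session

There is one attempt and no reset: what is moved stays moved. The work goes in short steps, each a Python script; the robot and the scene stay as the last script left them, time stands still between calls to the robot, and variables do not carry over. Pictures are saved under pics/ and viewed, at most 10 in all, crops included, and the job is handed in when it is done.

```bash
ls; mkdir -p pics; cat > h.py <<'E'
import numpy as np, cv2
from plant import robot
def cal(n):
    c=robot.get_calibration(n); f=192/np.tan(np.radians(c["vertical_fov"])/2)
    R=cv2.Rodrigues(np.array(c["rvec"],float))[0]; return f,c["cx"],c["cy"],R,np.array(c["tvec"],float).ravel(),c
def ray(C,uv,z):
    f,cx,cy,R,t,_=C; o=-R.T@t; d=R.T@np.array([(uv[0]-cx)/f,(uv[1]-cy)/f,1]); return o+d*(z-o[2])/d[2]
def proj(C,P):
    f,cx,cy,R,t,_=C; p=R@np.array(P)+t; return np.array([f*p[0]/p[2]+cx,f*p[1]/p[2]+cy])
E
python3 - <<'E'
from h import *
ims=[]
for n in ("scene","side","wrist"):
    C=cal(n); im=robot.grab_frame(n); cv2.imwrite(f"pics/{n}0.png",im); ims.append(im)
    print(n,C[5],-C[3].T@C[4])
cv2.imwrite("pics/sc.png",cv2.resize(ims[0],(800,600),interpolation=cv2.INTER_CUBIC))
cv2.imwrite("pics/sd.png",cv2.resize(ims[1],(800,600),interpolation=cv2.INTER_CUBIC))
print(robot.observe())
E
```

```text
pics
scene {'vertical_fov': 51.49283917834979, 'cx': 257.3186461135909, 'cy': 191.90092827431465, 'rvec': array([ 2.16109905, -1.13896212,  0.41865162]), 'tvec': array([-0.11473459,  0.48536315,  0.63977459])} [ 0.01336993 -0.14950353  0.79719689]
side {'vertical_fov': 56.134271157514185, 'cx': 253.33831618357817, 'cy': 188.3007544046109, 'rvec': array([ 2.12129962, -0.38401409,  0.18746855]), 'tvec': array([-0.41378384,  0.29091879,  0.62570816])} [ 0.27171046 -0.48724456  0.57976519]
wrist {'vertical_fov': 66.825131393401, 'cx': 255.1839116277943, 'cy': 189.1867321257064, 'rvec': array([-2.42050671, -1.61301169, -0.21804582]), 'tvec': array([-0.60003604, -0.03492796,  0.37865897])} [0.16907127 0.57991698 0.37384092]
{'time': 0.15, 'q': array([ 5.49085167e+01,  5.99158927e+00,  5.53933709e+00,  8.96021283e+01,
       -1.35486855e-03,  7.75295146e+01]), 'qvel': array([-0.07923204, -0.14359376,  0.17755298,  0.0489579 ,  0.02475001,
        0.02269347]), 'joint_torque': array([ 2.69758631e-03, -5.57355452e+01,  5.04007137e+01,  1.25460423e-02,
       -2.58514265e-04, -4.92931315e-05]), 'tool_pos': array([0.23065789, 0.55372415, 0.30331204]), 'tcp_rot': array([-1.79946610e+02, -1.04198421e-02,  1.57378998e+02]), 'ft_force': array([-0.64259694,  0.71151177, -0.14792159]), 'torque': array([-0.01559922,  0.00270106, -0.09369896]), 'gripper_force': 0.0, 'gripper_width': 0.08527891475912544}
```

View pics/sc.png

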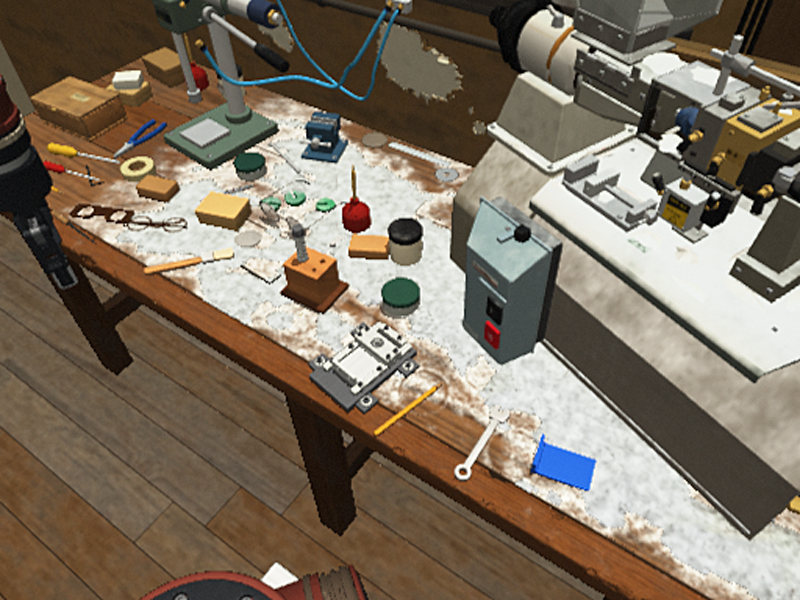

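View pics/sd.png

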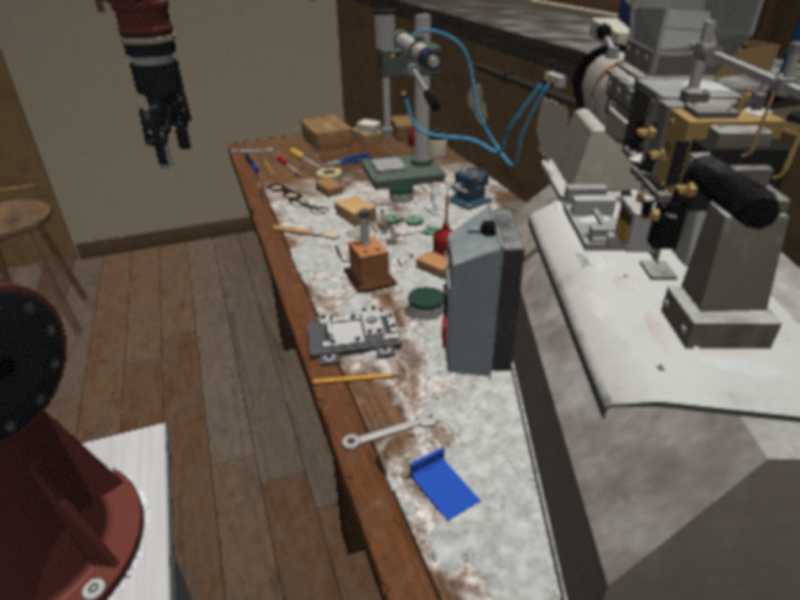

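Scene picture (800 px scale): the jig is at (365,365), with the metal blank between its rails and the bush at about (377,342). The punch is in the wooden block at (300,245). The blue bracket at (565,462) is shaped like the blank but isn't metal, so it isn't the one meant. The only pin-like tool standing in a three-hole block is the punch.

```bash
python3 - <<'E'
from h import *
S=cal("scene");D=cal("side"); s=.64
for n,a,b,z in (("bush",(377,342),(378,317),.032),("hole",(303,260),(367,240),.072),("tin",(400,290),(427,297),.032)):
    print(n,ray(S,np.array(a)*s,z),ray(D,np.array(b)*s,z))
W=cal("wrist");o=robot.observe()
from scipy.spatial.transform import Rotation as Ro
R=Ro.from_euler('xyz',o["tcp_rot"],degrees=True).as_matrix()
print("cam in tool",R.T@(-W[3].T@W[4]-o["tool_pos"]),"\n",R.T@W[3].T)
E
```

```text
bush [0.48470036 0.24499372 0.032     ] [0.49971302 0.24775236 0.032     ]
hole [0.53256234 0.43312333 0.072     ] [0.5448812  0.44537243 0.072     ]
tin [0.5970771  0.27946457 0.032     ] [0.59963507 0.27397928 0.032     ]
cam in tool [ 0.06693109  0.0004468  -0.07062095] 
 [[-4.54868737e-04 -9.63764029e-01 -2.66755860e-01]
 [ 9.99999816e-01 -5.45330202e-04  2.65040025e-04]
 [-4.00906069e-04 -2.66755690e-01  9.63764100e-01]]
```

```bash
python3 - <<'E'
from h import *
ims=[]
for i,p in enumerate(([.52,.43,.30],[.47,.24,.22])):
    robot.move_pose(p,[180,0,180]); robot.pause(.3)
    C=cal("wrist"); im=robot.grab_frame("wrist"); cv2.imwrite(f"pics/w{i}.png",im); np.save(f"w{i}.npy",np.array(C[:5],dtype=object),allow_pickle=True); ims.append(im)
    print(robot.observe()["time"],robot.observe()["tool_pos"],proj(C,[.49,.246,.032]),proj(C,[.54,.44,.072]))
for i in (0,1): cv2.imwrite(f"pics/w{i}b.png",cv2.resize(ims[i],(800,600),interpolation=cv2.INTER_CUBIC))
E
```

```text
1.7 [0.51952986 0.43045549 0.30012192] [ 95.13972179 142.03898664] [263.63923748 193.34553227]
2.9083 [0.47021616 0.24052552 0.22019395] [260.556806   204.28413147] [489.13899804 275.06494664]
```

View pics/w0b.png

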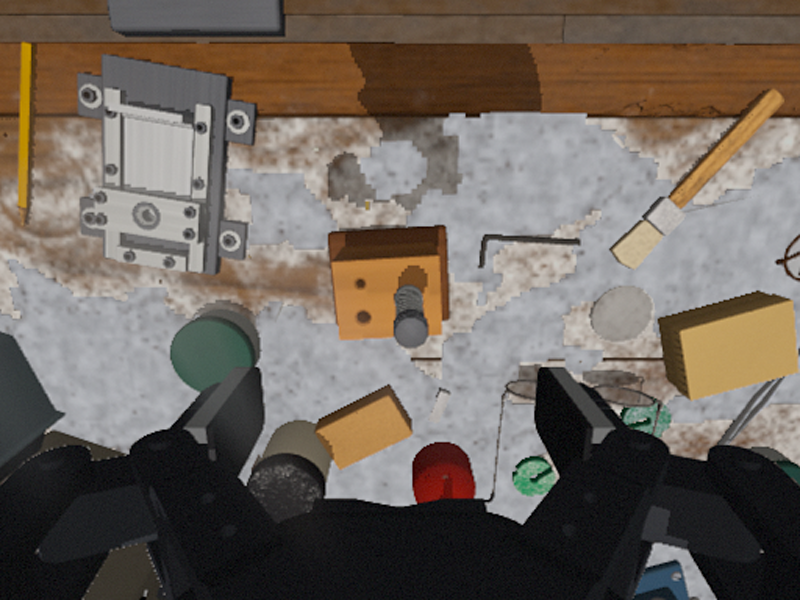

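View pics/w1b.png

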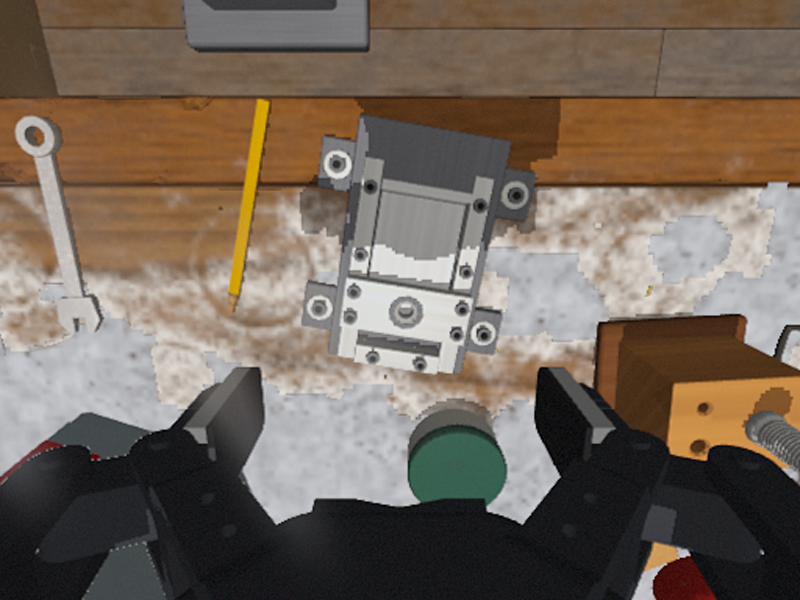

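w0 (800 px scale): the block's top corners are (333,262), (445,254) and (342,339), and the punch cap is at (411,333). w1: the bush is at (405,312), the base's near corners are (361,115) and (511,141), and the blank's upright leg is at about y 190.

```bash
python3 - <<'E'
from h import *
C0=list(np.load("w0.npy",allow_pickle=True))+[0];C1=list(np.load("w1.npy",allow_pickle=True))+[0]
g=lambda C,u,z:ray(C,np.array(u)*.64,z)
P=lambda n,v:print(n,np.round(v,4))
b=g(C1,(405,312),.032);P("bush",b);P("bush from w0",g(C0,(147,215),.032))
a,c=g(C1,(361,115),.012),g(C1,(511,141),.012);P("corners",[a,c]);P("w",np.linalg.norm(a-c));d=a-c
# y axis left = +world y: c has larger y
d=c-a;yaw=np.arctan2(-d[0],d[1]);P("yaw corners deg",np.degrees(yaw))
m=(a+c)/2;v=b[:2]-m[:2];P("axis",[np.linalg.norm(v),np.degrees(np.arctan2(v[1],v[0]))])  # expect 107mm
l=g(C1,(388,180),.0355),g(C1,(472,196),.0355);P("leg",l);P("legw",np.linalg.norm(l[0]-l[1]))
P("cap",g(C0,(411,333),.138))
t=[g(C0,u,.072) for u in((333,262),(445,254),(342,339))];P("block",t);P("sz",[np.linalg.norm(t[0]-t[1]),np.linalg.norm(t[0]-t[2])])
P("small holes",[g(C0,(361,283),.072),g(C0,(363,317),.072)])
# enlarged crops
i0=cv2.imread("pics/w0.png");i1=cv2.imread("pics/w1.png")
A=cv2.resize(i0[130:230,200:300],None,fx=4,fy=4,interpolation=cv2.INTER_CUBIC);B=cv2.resize(i1[70:250,190:350],(400,450),interpolation=cv2.INTER_CUBIC)
o=np.zeros((450,800,3),np.uint8);o[:400,:400]=A;o[:,400:]=B;cv2.imwrite("pics/crop.png",o)
E
```

```text
bush [0.4855 0.2447 0.032 ]
bush from w0 [0.4849 0.2455 0.032 ]
corners [[0.3734 0.2193 0.012 ]
 [0.3875 0.3063 0.012 ]]
w 0.0881
yaw corners deg -9.2075
axis [ 0.1065 -9.7625]
leg [[0.409  0.2351 0.0355]
 [0.4175 0.2812 0.0355]]
legw 0.0469
cap [0.5382 0.4376 0.138 ]
block [[0.5121 0.387  0.072 ]
 [0.5067 0.4617 0.072 ]
 [0.5669 0.3912 0.072 ]]
sz [0.0749 0.055 ]
small holes [[0.5265 0.4054 0.072 ]
 [0.5507 0.4063 0.072 ]]
```

View pics/crop.png

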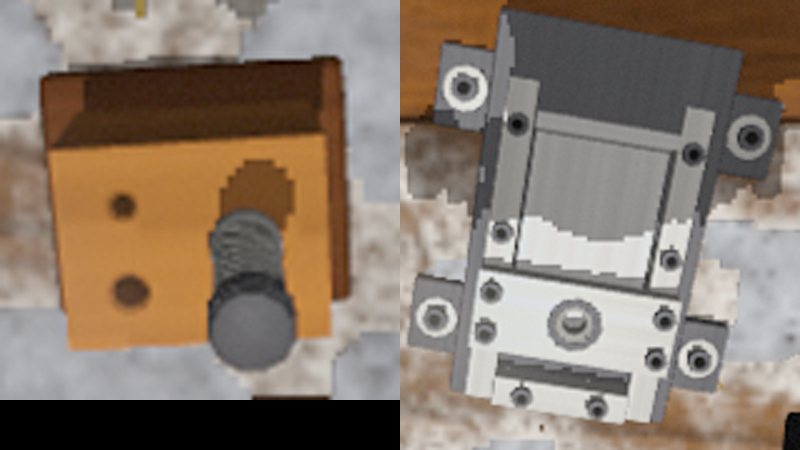

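Enlarged crop: the punch is confirmed standing in the right-hand wide hole. The metal blank is in the jig with its leg's near edge at jig x ≈ -41 mm, so it is about 21 mm short, which fits the stated 16–38 mm. Now the push.

```bash
cat >> h.py <<'E'
PSI=-9.5; B=np.array([.4853,.2450])
def jw(x,y=0.,z=0.):  # jig xy -> world
    c,s=np.cos(np.radians(PSI)),np.sin(np.radians(PSI)); x-=.032
    return [B[0]+c*x-s*y,B[1]+s*x+c*y,z]
E
python3 - <<'E'
from h import *
robot.set_gripper(0.0)
o=[180,0,170.5]
robot.move_pose(jw(-.074,0,.16),o); robot.line_to(jw(-.074,0,.0945),vel=.12)
robot.pause(.2); f0=robot.observe()["ft_force"]
g=robot.line_to(jw(-.024,0,.0945),vel=.025,guard=8)
s=robot.observe(); p=s["tool_pos"]; c=np.cos(np.radians(PSI));sn=np.sin(np.radians(PSI)); d=p[:2]-B
print(g,s["time"],"tcp jig x",.032+d@[c,sn],d@[-sn,c],s["ft_force"]-f0,robot.tip_reach)
robot.pause(.4); print(robot.observe()["ft_force"]-f0)
robot.line_to(jw(-.06,0,.0945),vel=.1); robot.line_to(jw(-.06,0,.2),vel=.2)
ims=[]
for i,q in enumerate((jw(.032-.03,0,.20),[.505,.438,.28])):
    robot.set_gripper(.085) if i else 0
    robot.move_pose(q,[180,0,180]); robot.pause(.3)
    C=cal("wrist"); im=robot.grab_frame("wrist"); cv2.imwrite(f"pics/v{i}.png",im); np.save(f"v{i}.npy",np.array(C[:5],dtype=object),allow_pickle=True); ims.append(im)
print(robot.observe()["time"])
C=list(np.load("v0.npy",allow_pickle=True))
D=list(np.load("v1.npy",allow_pickle=True))
b=proj(C+[0],[*B,.032]).astype(int);c=proj(D+[0],[.537,.438,.138]).astype(int);print(b,c)
o=np.zeros((400,800,3),np.uint8)
o[:,:400]=cv2.resize(ims[0][b[1]-100:b[1]+60,b[0]-80:b[0]+80],(400,400),interpolation=cv2.INTER_CUBIC);o[:,400:]=cv2.resize(ims[1][c[1]-60:c[1]+40,c[0]-50:c[0]+50],(400,400),interpolation=cv2.INTER_CUBIC)
cv2.imwrite("pics/crop2.png",o)
E
```

```text
True 6.6083 tcp jig x -0.0319206728381287 -0.00022044156737291258 [-0.59857463 -0.29625672 -0.67665905] 0.0726
[-0.98711653  0.33102345  0.5220437 ]
10.8
[248 223] [256 237]
```

View pics/crop2.png

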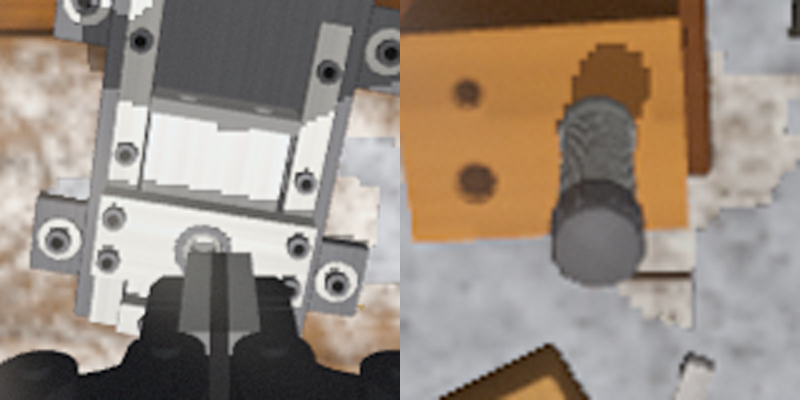

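crop2: the leg's near edge runs (170,97)–(300,122), the bush is at (202,246), and the cap's top face is centred on (597,246).

```bash
python3 - <<'E'
from h import *
C=list(np.load("v0.npy",allow_pickle=True))+[0];D=list(np.load("v1.npy",allow_pickle=True))+[0]
L=lambda u:np.array([168+u[0]*.4,123+u[1]*.4])
c,s=np.cos(np.radians(PSI)),np.sin(np.radians(PSI))
b=ray(C,L((202,246)),.032);print("bush",b)
for u in ((172,97),(235,109),(300,122)):
    d=ray(C,L(u),.0355)[:2]-B; print("leg jig",.032+d@[c,s],d@[-s,c])
k=np.array([206+197/4,177+246/4]);print("cap",ray(D,k,.137),ray(D,k,.141))
print("hole holes",ray(D,[206+67/4,177+92/4],.072),ray(D,[206+77/4,177+182/4],.072))
t=[ray(D,[206+(x-400)/4,177+y/4],.072) for x,y in((403,38),(414,242),(690,228),(680,17))];print(np.round(t,4),np.mean(t,0))
E
```

```text
bush [0.48353376 0.24484331 0.032     ]
leg jig -0.020904111793618084 -0.01854942691560456
leg jig -0.020374557729785928 0.0024204430981240844
leg jig -0.019618834493748114 0.02429587773096249
cap [0.53841417 0.43737929 0.137     ] [0.53654051 0.43737925 0.141     ]
hole holes [0.52672494 0.4048161  0.072     ] [0.55093301 0.40662411 0.072     ]
[[0.5127 0.3894 0.072 ]
 [0.5676 0.3897 0.072 ]
 [0.5638 0.4615 0.072 ]
 [0.5074 0.4579 0.072 ]] [0.53789064 0.42464747 0.072     ]
```

```bash
python3 - <<'E'
from h import *
robot.set_gripper(0.0); o=[180,0,170.5]
robot.move_pose(jw(-.05,0,.15),o); robot.line_to(jw(-.05,0,.0945),vel=.15)
robot.pause(.15)
g=robot.line_to(jw(-.026,0,.0945),vel=.02,guard=14)
s=robot.observe(); p=s["tool_pos"]; c=np.cos(np.radians(PSI));sn=np.sin(np.radians(PSI)); d=p[:2]-B
print(g,s["time"],"tcp jig x",.032+d@[c,sn],s["ft_force"])
robot.line_to(jw(-.05,0,.0945),vel=.15); robot.line_to(jw(-.05,0,.2),vel=.3)
robot.set_gripper(.06)
P=[.5376,.438]
robot.move_pose([*P,.25],[180,0,180]); robot.line_to([*P,.161],vel=.12); robot.pause(.2)
f0=robot.observe()["ft_force"]
robot.set_gripper(.0); robot.pause(.2)
s=robot.observe(); print(s["time"],s["gripper_width"],s["gripper_force"],s["ft_force"]-f0,s["torque"],s["tool_pos"],s["tcp_rot"])
for n in("scene","side","wrist"): cv2.imwrite(f"pics/g_{n}.png",robot.grab_frame(n))
E
```

```text
True 14.1 tcp jig x -0.03178658830892485 [-0.24173027  0.22358785 -0.36041149]
18.1417 0.01621293789273662 58.44002712517977 [-0.13774241 -1.73420404  0.82740108] [-0.11655158  0.06955295  0.07039124] [0.53767344 0.4379906  0.16117902] [1.79997058e+02 1.19670523e-02 1.79996948e+02]
```

```bash
python3 - <<'E'
from h import *
p=robot.observe()["tool_pos"]
robot.line_to([p[0],p[1],.255],vel=.12)
T=[.4848,.2448]
robot.move_pose([*T,.25],[180,0,180]); robot.line_to([*T,.189],vel=.1); robot.pause(.3)
s=robot.observe();print(s["time"],s["tool_pos"],s["ft_force"],s["gripper_width"])
o=np.zeros((600,800,3),np.uint8)
for i,n in enumerate(("scene","side","wrist")):
    C=cal(n);im=robot.grab_frame(n);cv2.imwrite(f"pics/h_{n}.png",im)
    u=proj(C,[*T,.06]).astype(int);print(n,u,proj(C,[*T,.032]),proj(C,[*T,.0415]))
    if i<2:
        o[:300 if i==0 else 600]; h=37
        cr=im[u[1]-h:u[1]+h+1,u[0]-50:u[0]+50]; cr=cv2.resize(cr,(400,300),interpolation=cv2.INTER_CUBIC); o[:300,i*400:(i+1)*400]=cr
    else:
        cr=im[max(0,u[1]-90):u[1]+60,u[0]-100:u[0]+100]; cr=cv2.resize(cr,(400,300),interpolation=cv2.INTER_CUBIC); o[300:,200:600]=cr
cv2.imwrite("pics/crop3.png",o)
E
```

```text
21.1 [0.48505814 0.24484424 0.18953723] [ 0.71983904 -0.30681552 -2.01848224] 0.01595866913118265
scene [240 211] [241.36746581 218.88814731] [241.17646868 216.45249833]
side [236 195] [236.84666602 204.70244557] [236.70046427 201.72130969]
wrist [254 204] [254.82666792 193.29801715] [254.82041221 196.70194007]
```

View pics/crop3.png

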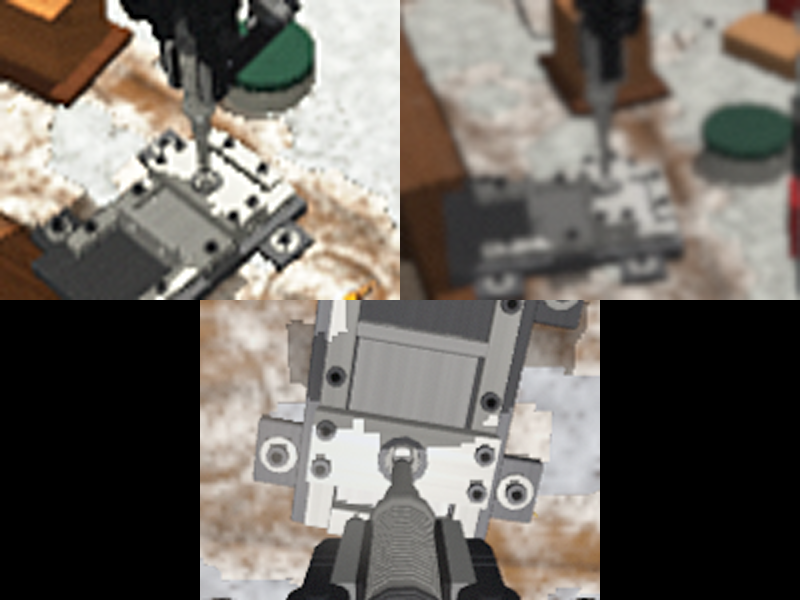

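The wrist view shows the bush at (255,193) and the point directly over it at (255,195). The scene view agrees: point (241,217), bush (242,219). I'll descend under guard.

```bash
python3 - <<'E'
from h import *
f0=robot.observe()["ft_force"];T=[.4848,.2448]
g=robot.line_to([*T,.170],vel=.03,guard=4)
s=robot.observe();print(g,s["time"],s["tool_pos"],s["ft_force"]-f0)
if not g:
    g=robot.line_to([*T,.158],vel=.012,guard=4)
    s=robot.observe();print(g,s["time"],s["tool_pos"],s["ft_force"]-f0)
robot.pause(.3);s=robot.observe();print(s["tool_pos"],s["ft_force"]-f0,s["torque"])
E
```

```text
True 21.825 [0.48473143 0.24477922 0.17106331] [-1.41733872  0.11580024  8.2425891 ]
[0.48463358 0.24473395 0.1707443 ] [1.56678673 0.54492825 2.41761863] [ 0.25744529 -0.86561329  0.01523744]
```

```bash
python3 - <<'E'
from h import *
robot.line_to([.4848,.2448,.1745],vel=.03);robot.pause(.2);s=robot.observe();f0,t0=s["ft_force"],s["torque"];print(f0,t0)
for T in ([.4860,.2450],[.4868,.2452]):
    robot.line_to([*T,.1745],vel=.03);robot.pause(.15)
    g=robot.line_to([*T,.160],vel=.012,guard=4)
    robot.pause(.2);s=robot.observe();print(g,s["time"],s["tool_pos"],s["ft_force"]-f0,s["torque"]-t0)
    if s["tool_pos"][2]<.1685: break
    robot.line_to([*T,.1745],vel=.03)
E
```

```text
[ 0.75977935  0.18522358 -1.4903199 ] [ 0.11651869 -0.29380019  0.01847325]
True 24.1167 [0.48597883 0.2450008  0.16291485] [-0.78919653 -0.35365025  7.38119982] [-0.12707171  0.35808707 -0.08502377]
```

```bash
python3 - <<'E'
from h import *
s=robot.observe();z0=s["tool_pos"][2];T=[.4860,.2450];zb=-1.49
def F():
    a=[]
    for _ in range(4): robot.pause(.02);s=robot.observe();a.append([s["ft_force"][2]-zb,s["tool_pos"][2],*s["ft_force"][:2]])
    return np.mean(a,0)
zc=z0;fm=0;log=[];why="travel"
while z0-zc<.0098:
    r=z0-zc; zc-=.0005 if r<.0055 else .0002
    robot.line_to([*T,zc],vel=.01); f=F(); fm=max(fm,f[0]); log.append([1e3*(z0-zc),1e3*(z0-f[1]),*f[[0,2,3]]])
    if f[0]>fm+0 and f[0]>19: why="force";break
    if r>.006 and f[0]<fm-6: why="snap";break
    if r>.0075 and f[0]>log[-2][2]+1.0 and f[0]<fm-2: why="hardstop?";break
robot.pause(.06) if why=="snap" else 0
robot.line_to([*T,z0+.004],vel=.06)
s=robot.observe();print(why,s["time"],fm,s["gripper_width"]);print(np.round(log,2))
E
```

```text
snap 33.4083 14.398604795302395 0.016007660269177822
[[ 5.000e-01 -1.000e-02  7.190e+00 -3.100e-01 -1.200e-01]
 [ 1.000e+00  3.600e-01  7.550e+00 -8.000e-01 -0.000e+00]
 [ 1.500e+00  7.900e-01  8.070e+00 -1.220e+00 -5.700e-01]
 [ 2.000e+00  1.210e+00  8.760e+00 -1.090e+00 -5.800e-01]
 [ 2.500e+00  1.660e+00  9.680e+00 -1.260e+00 -6.200e-01]
 [ 3.000e+00  2.060e+00  9.740e+00 -1.340e+00 -1.600e-01]
 [ 3.500e+00  2.510e+00  1.017e+01 -1.650e+00 -1.600e-01]
 [ 4.000e+00  2.940e+00  1.120e+01 -1.880e+00 -6.400e-01]
 [ 4.500e+00  3.370e+00  1.145e+01 -1.900e+00 -8.800e-01]
 [ 5.000e+00  3.820e+00  1.153e+01 -1.730e+00 -9.400e-01]
 [ 5.500e+00  4.250e+00  1.229e+01 -2.040e+00 -3.400e-01]
 [ 5.700e+00  4.400e+00  1.225e+01 -2.030e+00 -5.100e-01]
 [ 5.900e+00  4.600e+00  1.312e+01 -2.370e+00 -9.200e-01]
 [ 6.100e+00  4.780e+00  1.246e+01 -2.120e+00 -6.100e-01]
 [ 6.300e+00  4.940e+00  1.236e+01 -2.100e+00 -6.300e-01]
 [ 6.500e+00  5.130e+00  1.337e+01 -2.330e+00 -7.300e-01]
 [ 6.700e+00  5.300e+00  1.326e+01 -2.360e+00 -5.300e-01]
 [ 6.900e+00  5.480e+00  1.357e+01 -2.240e+00 -9.000e-01]
 [ 7.100e+00  5.680e+00  1.389e+01 -2.340e+00 -7.500e-01]
 [ 7.300e+00  5.860e+00  1.387e+01 -2.620e+00 -4.400e-01]
 [ 7.500e+00  6.040e+00  1.354e+01 -2.870e+00 -8.000e-01]
 [ 7.700e+00  6.260e+00  1.440e+01 -2.160e+00 -7.300e-01]
 [ 7.900e+00  6.450e+00  1.350e+01 -2.490e+00 -1.270e+00]
 [ 8.100e+00  6.670e+00  1.388e+01 -2.110e+00 -7.800e-01]
 [ 8.300e+00  6.900e+00  1.320e+01 -2.350e+00 -1.000e+00]
 [ 8.500e+00  7.170e+00  1.283e+01 -2.810e+00 -6.200e-01]
 [ 8.700e+00  7.540e+00  1.216e+01 -2.060e+00 -7.000e-02]
 [ 8.900e+00  8.130e+00  8.060e+00 -1.070e+00 -2.300e-01]]
```

The snap registered: 13.9 N peak, then about a 6 N drop. The margin on depth is thin, so I'll fire once more in the bush and read the end state.

```bash
python3 - <<'E'
from h import *
z0=.16291;T=[.4860,.2450]
robot.pause(.2);s=robot.observe();zb=s["ft_force"][2];print(s["time"],zb,s["tool_pos"])
robot.line_to([*T,z0-.0083],vel=.012)
zc=z0-.0083
while zc>z0-.0100:
    zc-=.00015; robot.line_to([*T,zc],vel=.01)
    a=[]
    for _ in range(3): robot.pause(.02);s=robot.observe();a.append(s["ft_force"][2]-zb)
    f=np.mean(a);print(round(1e3*(z0-zc),2),round(1e3*(z0-s["tool_pos"][2]),2),np.round(a,1))
    if f<7.3 or f>18: break
robot.line_to([*T,z0+.004],vel=.06)
robot.line_to([*T,.255],vel=.1); robot.pause(.3)
s=robot.observe();print(s["time"],s["gripper_width"],s["tool_pos"],s["ft_force"])
o=np.zeros((600,800,3),np.uint8)
for i,n in enumerate(("wrist","side")):
    C=cal(n);im=robot.grab_frame(n);cv2.imwrite(f"pics/k_{n}.png",im)
    u=proj(C,[*T,.10 if i else .05]).astype(int);print(u)
    if i: cr=im[u[1]-60:u[1]+60,u[0]-40:u[0]+40]
    else: cr=im[70:310,175:335]
    o[:,i*400:i*400+400]=cv2.resize(cr,(400,600),interpolation=cv2.INTER_CUBIC)
cv2.imwrite("pics/crop4.png",o)
E
```

```text
33.6083 -1.3946547921669383 [0.48582081 0.24497846 0.16624978]
8.45 6.83 [13.4 13.5 13.2]
8.6 7.02 [12.3 13.5 13.3]
8.75 7.24 [12.1 12.9 12.8]
8.9 7.51 [11.6 12.3 11.7]
9.05 7.91 [9.8 8.4 9. ]
9.2 8.68 [5.4 5.8 5.4]
38.2833 0.016111727868098787 [0.48586099 0.24494239 0.25462101] [ 0.54751814  0.54846561 -1.57629512]
[255 180]
[236 182]
```

View pics/crop4.png

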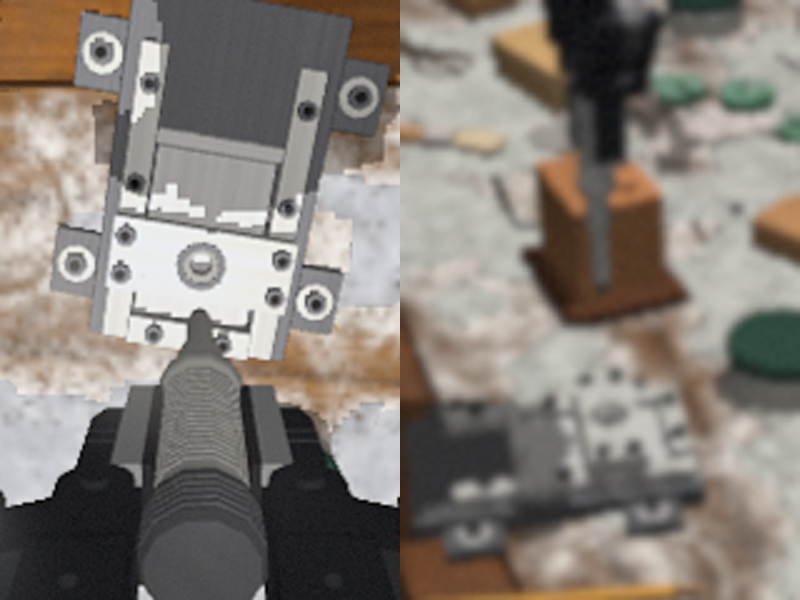

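Second firing: the force fell 8.4 N at about 8.7 mm travel, well past the snap. The picture shows the punch still upright in the grip and the slot by the end stop filled bright, so the blank is home. Now I'll put the punch back.

```bash
python3 - <<'E'
from h import *
P=[.5377,.438]
robot.move_pose([*P,.255],[180,0,180]); robot.pause(.2)
f0=robot.observe()["ft_force"]
g=robot.line_to([*P,.170],vel=.04,guard=4)
s=robot.observe();print(g,s["time"],s["tool_pos"],s["ft_force"]-f0)
if not g:
    g=robot.line_to([*P,.157],vel=.015,guard=4); robot.pause(.2)
    s=robot.observe();print(g,s["time"],s["tool_pos"],s["ft_force"]-f0,s["torque"])
E
```

```text
False 41.675 [0.53777397 0.43805705 0.17023327] [ 0.44269044 -0.02756648 -0.36535246]
True 42.4833 [0.53768085 0.43795356 0.16114088] [-0.75395514 -1.11205914  7.8274526 ] [-0.01105417  0.06325462  0.03310821]
```

Seated at z = 0.1611, the same height as when I picked it up. Releasing.

```bash
python3 - <<'E'
from h import *
robot.set_gripper(.06); p=robot.observe()["tool_pos"]
robot.line_to([p[0],p[1],.26],vel=.12); robot.set_gripper(.085)
robot.move_pose([.505,.36,.30],[180,0,180]); robot.pause(.4)
s=robot.observe();print(s["time"],s["ft_force"])
im=robot.grab_frame("wrist");cv2.imwrite("pics/end.png",cv2.resize(im,(800,600),interpolation=cv2.INTER_CUBIC))
E
```

```text
45.1917 [ 0.80039342 -0.26477554  0.52827923]
```

View pics/end.png

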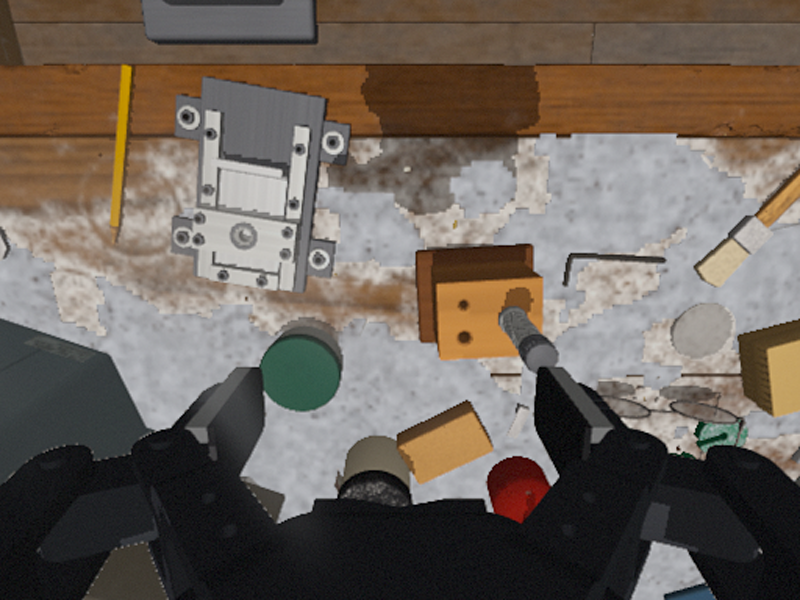

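The end picture shows the punch standing in its hole (500–555, 310–355), the blank home in the jig, and the bystanders in view in place.

```bash
python3 -c "
from plant import robot
print(robot.job_done())"
```

```text
the job is handed in; nothing more can be done
None
```

I handed the job in at about 45 s, verdict not shown: the blank is home against the stop, the punch snapped over in the bush (twice, the second to be sure of depth; peak about 14 N) and stands in its hole again, with no bystander seen to move (the spanner was mostly out of the last picture).

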